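# Unclamp the spray cassette and hold it up by its catches

## Robot

A 6-joint arm with a two-finger parallel gripper is mounted at the origin on the work surface. World frame = base frame: x ahead of the robot, y to its left, z up, the work surface at z = 0. Lengths are in m, angles in rad, forces in N, time in s.
With the tool pointing down it reaches from about 0.3 to 0.875 m from the base axis. Payload 6.4 kg.
Tool frame: the origin (TCP) lies on the centre line of the jaws, within the pads' length; the fingertips stand 25 mm ahead of it and the grasp point (between the pads) lies 6 mm ahead of it; y points along the fingers, z is the direction in which the jaws open and shut, and the axes are right-handed (so a half turn about y gives the same grasp; the last joint's range is limited). The gripper opens to 88 mm and grips with 3 to 60 N. Pads are 18 mm wide; open, the fingers measure 123 mm over their backs; the gripper's body (75 mm by 187 mm) begins 45 mm behind the grasp point.
Start: joints at [1.075, 0.181, 1.607, -0, 1.354, -0.206], TCP at [0.164, 0.551, 0.264] pointing down, gripper open.
Joint ranges: [-2.99, 2.99], [-0.89, 2.07], [0.3, 2.58], [-1.14, 4.28], [0, 2.63], [-3.12, 3.12]. Speed limits (rad/s): [2.57, 2.57, 3.01, 3.14, 3.14, 3.14].

## Interface

Orientations are given as a unit quaternion [w, x, y, z].
In Python, from workcell import bot gives the robot as it stands. Calls block until the motion is done:
- bot.move_pose(position, orientation): joint-space move of the TCP to a pose.
- bot.movel(position, vel=0.15, ori=None, contact_N=None): straight line of the TCP; ori=None keeps the orientation; vel is the mean speed in m/s. With contact_N (N) it stops when the force on the tool has changed by that much, and returns True; else False.
- bot.goto_joints(angles): joint-space move.
- bot.move_gripper(opening, f_grip=None): opening from 0.0 (shut) to 1.0 (fully open); f_grip is the grip in N (None keeps the last); returns when the fingers have stopped.
- bot.dwell(seconds).
- bot.ik(position, orientation): joint angles nearest the present ones, or None.
- bot.observe(): the state.
- bot.camera(name): name is "scene" or "top" or "wrist"; returns a dict with "color" (400x640x3 uint8, red, green, blue), "depth" (400x640 float32, m along the optical axis (not along the pixel's ray), 0 where there is no reading), "mtx" (3x3 intrinsics, pixels), "eye" and "rotation" of the camera in the world; the wrist camera has in their place "T_tool_cam" (4x4, takes a point from camera to tool coordinates, whose origin is the TCP and whose axes are the tool frame's). Camera axes: x right, y up, looking along -z (the intrinsics and any distortion apply to the point x, -y, -z); pixel columns grow to the right and rows downward; lengths in m; the calibration is good to about 2 mm. The wrist camera is an equidistant fisheye: a pixel r from the principal point sees the ray r / f radians off the axis. A picture is of the moment at which its call begins: read the wrist's pose just before it.
A pose or a line that the arm cannot do raises bot.Unreachable and nothing moves.
- bot.sign_off(): hands the job in, once; it reports no verdict.
Trained networks look in the newest picture that a camera, given by its name, has taken for a name from the list of things; names that differ only in an ending like _2 or _b are one class to them, and where a whole thing is asked for, a point or a joint stands for the part that bears it (a point fixed in the world has none). Each returns a list of dicts, best first, with "score" (0 to 1); they miss things now and then, are a little off and sometimes report something else, mostly with a low value. They report only what shows in the picture. A call takes as long as a camera call. They do not tell look-alikes from the thing itself.
- bot.regions_of(label, camera): "region" (400x640 bool, what is visible of it) and "bbox" ([left, top, width, height] in pixels, round what is visible of it).
The state is a dict: "time": time; "joint_positions": joint angles; "qvel": joint speeds; "effort": joint torques, N m; "tcp_pos": TCP position; "tcp_rot": TCP orientation; "ft_force": force on the tool from outside, world axes, zero at the start; "wrist_torque": the same for the moment, N m; "opening": opening from 0.0 (shut) to 1.0 (fully open).
Only numpy, scipy, OpenCV 4.12 (cv2) and the standard library are available. Lean on these libraries where they do the work, as an engineer would, in place of code of your own. Each camera call takes 0.05 s, during which the arm holds its last target.

## Task

The cassette of freshly sprayed caps is finished: slide the fixture's jaw fully open by its upright grip so that its lip no longer covers the cassette, then pinch the cassette's two opposed side catches together between the fingers and lift the cassette straight out of the fixture. Finish while holding it: still squeezing both catches, keep it level and still about 10 cm above its seat, touching nothing else, and do not put it down or let go. Do not tip the cassette on the way, and leave the jar, the cup and the spray gun where they are.

Things in the scene. Friction and masses are not known exactly. Their poses are not given: they have to be found in the camera images.
- fixture: grey fixed bench fixture, plate 225 x 110 x 10 mm. Origin at table height under the centre of the cassette's seat; x runs along the plate from the end stop (x -66 to -52 mm) past the seat to the jaw and an end block (x 135 to 147, top z 36), y across, z up; turned up to 0.55 rad. Cassette stands on the plate (z 10) with 2 mm play. Steel latch bars beside it: |y| 34 to 46, z 26 to 34
- jaw_grip (a point): middle of the jaw's upright steel grip, pinched from above: 14 mm along fixture x, 20 mm across it (y); its top is 20 mm above this point, the jaw block (64 mm across y) 24 mm below. Jaw shut: x 68, y 0, z 64 mm in the fixture's frame; moves with the jaw. Axes as the fixture's
- jaw (a joint): how far the dark steel jaw has slid along the fixture's +x, away from the cassette, in m: 0 shut, 0.045 at the open stop; starts at 0 to 0.005. About 3 N of friction; stays where left. Shut, its lip (34 to 40 mm above the table) overhangs the cassette's end by 12 mm; clear from 0.016 on
- cassette_grip (a point): midway between the two catch plates, 50 mm above the cassette's underside: grasp here along y. Loose white plastic tray, 100 (x) x 64 (y) mm, walls 22 high, 0.2 to 0.35 kg, with four grey caps and a centre block 20 x 34, 56 high. Seated, this point is 60 mm above the table, 26 mm above the fixture's latch bars, axes nearly the fixture's
- catch_left (a joint): inward travel in m of the steel catch at the cassette's +y side: 0 rest (tooth hooked 4 mm under the latch bar), 0.007 fully in; free from about 0.0045. Spring 2 N at rest, 5 N fully in. Upright plate 22 mm wide (x), 4 thick, top 68 mm above the cassette's underside, outer face 30 mm from the middle: 60 mm over both catches, 46 pinched
- catch_right (a joint): the same for the catch at the cassette's -y side, positive inward
- jar: bystander: closed glass jar, 76 mm across, 115 mm high, origin under its centre
- cup: bystander: open steel cup, 68 mm across, 70 mm high, origin under its centre
- spraygun: bystander: spray gun lying flat, 135 mm barrel along its x, 24 mm high, grip to its -y about 110 mm long, origin under the barrel's middle
Not all that is in view belongs to the job. Leave any blue look-alike of the part that bears cassette_grip alone.

How it is judged:
On the way, in this order (a step that is already met when the one before it is completed fails the run):
1. the jaw has been slid open to its stop (35 of 45 mm or more) with the cassette still in its seat (value of joint jaw above 0.035 m and z of cassette_grip in the frame of fixture below 0.068 m), for 0.1 s.
2. both catches are pinched in by 4.5 mm or more by the fingers, the cassette still in its seat (value of joint each of catch_left, catch_right above 0.0045 m and contact force between the fingers and cassette above 2 N and z of cassette_grip in the frame of fixture below 0.07 m), for 0.1 s.
At the end, for the whole second after the job is handed in: the jaw is open (33 mm or more), the cassette is held in the fingers with both catches pinched in by 4.5 mm or more, at least 60 mm above its seat, within 0.25 rad of level, still (under 0.03 m/s), and touches neither the fixture nor a bystander (value of joint each of catch_left, catch_right above 0.0045 m and value of joint jaw above 0.033 m and contact force between the fingers and cassette above 2 N and z of cassette_grip in the frame of fixture above 0.12 m and angle between cassette_grip's own z axis and vertical below 0.25 rad and linear speed of cassette below 0.03 m/s and contact force between cassette and fixture below 0.2 N and contact force between cassette and jar below 0.2 N and contact force between cassette and cup below 0.2 N and contact force between cassette and spraygun below 0.2 N); the arm keeps its last pose, push and grip.
It fails at once if the jar is moved more than 25 mm (distance of jar from where it was at the start of the episode above 0.025 m).
It fails at once if the cup is moved more than 25 mm (distance of cup from where it was at the start of the episode above 0.025 m).
It fails at once if the spray gun is moved more than 25 mm (distance of spraygun from where it was at the start of the episode above 0.025 m).
It fails at once if the cassette is tipped more than 0.5 rad (angle between cassette_grip's own z axis and vertical above 0.5 rad).
It also fails if it takes over 48 s, if anything falls off the work surface, if the arm or the gripper's body presses on something with over 40 N, if the wrist force passes 120 N, or if a joint passes its speed limit or range.

## Working session

There is one attempt and no reset: what is moved stays moved. The work goes in short steps, each a Python script; the robot and the scene stay as the last script left them, time stands still between calls to the robot, and variables do not carry over. Pictures are saved under pics/ and viewed, and the job is handed in when it is done.

```bash
mkdir -p pics; ls
cat > h.py <<'E'
import numpy as np, cv2
from workcell import bot
def pt(c,u,v,d):
    K=c["mtx"]; x=(u-K[0,2])/K[0,0]*d; y=(v-K[1,2])/K[1,1]*d
    return np.array(c["eye"])+np.array([x,-y,-d])@np.array(c["rotation"]).T
def cloud(c):
    v,u=np.mgrid[0:400,0:640]; d=c["depth"]; K=c["mtx"]
    P=np.stack([(u-K[0,2])/K[0,0]*d,-(v-K[1,2])/K[1,1]*d,-d],-1)
    return P@np.array(c["rotation"]).T+np.array(c["eye"])
def save(n,im): cv2.imwrite("pics/"+n,cv2.cvtColor(im,cv2.COLOR_RGB2BGR))
E
python3 - <<'E'
from h import *
for n in ["scene","top"]:
    c=bot.camera(n); save(n+"0.png",c["color"])
    np.savez("/tmp/"+n,**{k:np.array(c[k]) for k in c})
    print(n,c["eye"],c["mtx"])
    P=cloud(c)
    for l in ["fixture","jaw_grip","cassette_grip","jar","cup","spraygun"]:
        for r in bot.regions_of(l,n)[:4]:
            m=r["region"]; q=P[m&(c["depth"]>0)]
            print(l,round(r["score"],2),r["bbox"],np.round(np.median(q,0),3) if len(q) else None)
s=bot.observe(); print(s)
E
```

```text
pics
scene [ 1.44739786 -0.85317236  0.91119485] [[495.62131222   0.         320.73757034]
 [  0.         495.62131222 195.09338755]
 [  0.           0.           1.        ]]Traceback (most recent call last):
  File "<stdin>", line 6, in <module>
  File "h.py", line 9, in cloud
    return P@np.array(c["rotation"]).T+np.array(c["eye"])
           ~^~~~~~~~~~~~~~~~~~~~~~~~~~
ValueError: matmul: Input operand 1 has a mismatch in its core dimension 0, with gufunc signature (n?,k),(k,m?)->(n?,m?) (size 4 is different from 3)
```

Rotation is a quaternion.

```bash
cat > h.py <<'E'
import numpy as np, cv2
from scipy.spatial.transform import Rotation as R
from workcell import bot
def Q(q): return R.from_quat(q,scalar_first=True)
def cloud(c):
    v,u=np.mgrid[0:400,0:640]; d=c["depth"]; K=c["mtx"]
    P=np.stack([(u-K[0,2])/K[0,0]*d,-(v-K[1,2])/K[1,1]*d,-d],-1)
    return P@Q(c["rotation"]).as_matrix().T+np.array(c["eye"])
def save(n,im): cv2.imwrite("pics/"+n,cv2.cvtColor(im,cv2.COLOR_RGB2BGR))
E
python3 - <<'E'
from h import *
for n in ["scene","top"]:
    c=bot.camera(n); save(n+"0.png",c["color"])
    np.savez("/tmp/"+n,**{k:np.array(c[k]) for k in c})
    print(n,c["eye"],c["mtx"][0],c["rotation"])
    P=cloud(c)
    for l in ["fixture","jaw_grip","cassette_grip","jar","cup","spraygun"]:
        for r in bot.regions_of(l,n)[:4]:
            m=r["region"]; q=P[m&(c["depth"]>0)]
            print(l,round(r["score"],2),r["bbox"],np.round(np.median(q,0),3) if len(q) else None)
s=bot.observe(); print(s)
E
```

```text
scene [ 1.44739786 -0.85317236  0.91119485] [495.62131222   0.         320.73757034] [0.8056239  0.43357991 0.19457165 0.35372371]
fixture 0.94 [271.2, 199.9, 53.8, 57.0] [ 0.541 -0.128  0.021]
jaw_grip 0.79 [285.2, 214.2, 26.0, 21.7] [ 0.538 -0.123  0.038]
cassette_grip 0.98 [306.3, 177.4, 40.5, 24.7] [0.449 0.076 0.018]
cassette_grip 0.58 [279.7, 199.4, 28.2, 30.8] [ 0.472 -0.096  0.04 ]
cup 0.65 [286.9, 210.9, 23.3, 25.8] [ 0.537 -0.123  0.038]
cup 0.61 [184.0, 229.8, 22.6, 28.2] [ 0.42  -0.382  0.048]
cup 0.41 [301.5, 201.8, 4.2, 11.3] [ 0.486 -0.065  0.05 ]
spraygun 0.64 [208.4, 284.0, 65.1, 32.7] [ 0.644 -0.392  0.02 ]
top [ 0.46319504 -0.02440564  1.09116128] [422.30223001   0.         315.78614646] [ 0.70889282  0.02692731 -0.02146563 -0.70447507]
fixture 0.62 [312.4, 171.0, 75.7, 93.4] [ 0.529 -0.111  0.013]
jaw_grip 0.94 [344.9, 196.7, 23.9, 24.3] [ 0.524 -0.11   0.04 ]
cassette_grip 0.57 [322.7, 203.6, 41.7, 51.4] [ 0.466 -0.083  0.023]
jar 0.68 [146.2, 253.4, 44.5, 28.2] [0.376 0.326 0.112]
cup 0.87 [448.7, 244.2, 31.5, 30.1] [ 0.405 -0.387  0.035]
spraygun 0.88 [453.5, 126.8, 48.0, 52.1] [ 0.639 -0.381  0.021]
spraygun 0.52 [342.2, 197.6, 27.2, 17.8] [ 0.526 -0.109  0.04 ]
{'time': 0.75, 'joint_positions': array([ 1.07469934e+00,  1.80754354e-01,  1.60696530e+00, -1.56919445e-05,
        1.35380829e+00, -2.06271801e-01]), 'qvel': array([-0.00137172, -0.00036925,  0.00085671, -0.0009702 , -0.00103133,
       -0.00063174]), 'effort': array([-4.41828806e-04, -4.33765984e+01, -3.42133427e+01,  7.00842286e-02,
        3.07380594e-02, -2.82549433e-05]), 'tcp_pos': array([0.16431257, 0.55105389, 0.26375694]), 'tcp_rot': array([ 0.69971505, -0.69967582,  0.10209628, -0.1021222 ]), 'ft_force': array([ 0.61146999,  0.79793919, -0.47820856]), 'wrist_torque': array([-0.04667518, -0.04369933, -0.03101229]), 'opening': 0.9982315140512811}
```

View pics/scene0.png

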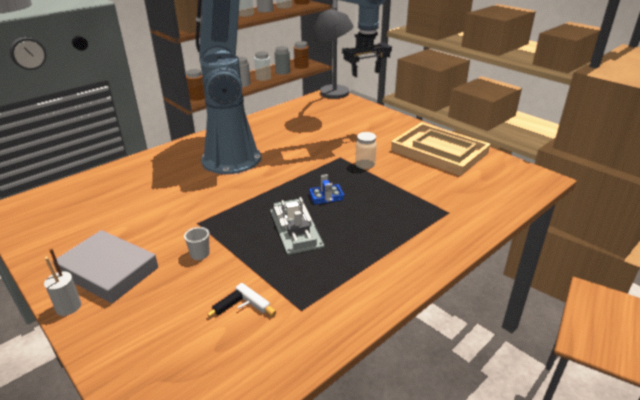

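View pics/top0.png

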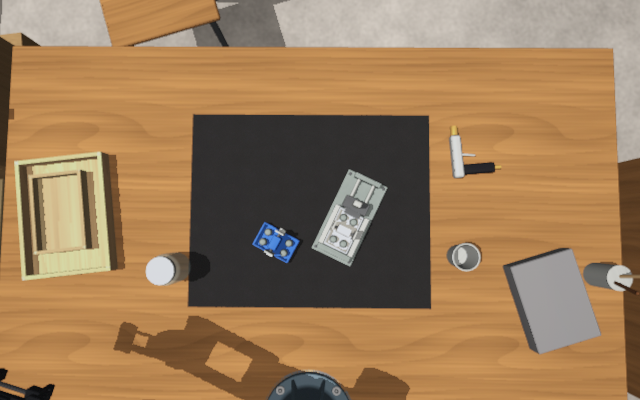

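Candidates for the cassette: the white tray in the grey fixture at top px (345,222), scene px (293,213), and the blue look-alike at top px (275,243), scene px (326,190). I choose the white one in the fixture. I'll check it up close with the wrist camera.

```bash
cat >> h.py <<'E'
def ori(yaw,flip=False):
    # tool y = down, tool z (opening) along fixture y
    z=np.array([-np.sin(yaw),np.cos(yaw),0])*(-1 if flip else 1); y=np.array([0,0,-1.]); x=np.cross(y,z)
    return R.from_matrix(np.stack([x,y,z],1)).as_quat(scalar_first=True)
def wrist(name=None):
    s=bot.observe(); c=bot.camera("wrist")
    Rt=Q(s["tcp_rot"]).as_matrix(); T=c["T_tool_cam"]; 
    c["Rwc"]=Rt@T[:3,:3]; c["eye"]=s["tcp_pos"]+Rt@T[:3,3]
    if name: save(name,c["color"])
    return c
def wcloud(c):
    v,u=np.mgrid[0:400,0:640]; K=c["mtx"]; a=(u-K[0,2])/K[0,0]; b=(v-K[1,2])/K[1,1]
    th=np.hypot(a,b); k=np.where(th>1e-9,np.tan(th)/np.maximum(th,1e-9),1); d=c["depth"]
    P=np.stack([a*k*d,-b*k*d,-d],-1)
    return P@c["Rwc"].T+c["eye"]
def wproj(c,p):
    q=(np.atleast_2d(p)-c["eye"])@c["Rwc"]; x,y,z=q[:,0],-q[:,1],-q[:,2]
    r=np.hypot(x,y); th=np.arctan2(r,z); K=c["mtx"]
    return np.stack([K[0,2]+K[0,0]*th*x/r,K[1,2]+K[1,1]*th*y/r],1)
E
python3 - <<'E'
from h import *
s=bot.observe(); print(Q(s["tcp_rot"]).as_matrix().round(2))
c=bot.camera("top"); print({k:np.shape(c[k]) for k in c}, [c[k] for k in c if 'dist' in k])
for f in (0,1): print(bot.ik([0.49,-0.09,0.3],ori(-0.4,f)), bot.ik([0.48,-0.09,0.062],ori(-0.4,f)))
E
```

```text
[[ 0.96  0.    0.29]
 [-0.29  0.    0.96]
 [ 0.   -1.    0.  ]]
{'color': (400, 640, 3), 'depth': (400, 640), 'mtx': (3, 3), 'eye': (3,), 'rotation': (4,)} []
[-4.20362293e-01 -2.44212032e-02  1.75242338e+00 -4.44089210e-16
  1.41359047e+00 -1.59115862e+00] [-4.28963737e-01  2.83898321e-01  1.95424945e+00 -4.44089210e-16
  9.03444884e-01 -1.59976006e+00]
[-0.42036229 -0.0244212   1.75242338  0.          1.41359047  1.55043403] [-4.28963737e-01  2.83898321e-01  1.95424945e+00 -4.44089210e-16
  9.03444884e-01  1.54183259e+00]
```

Run:
```python
from h import *
c=bot.camera("top")
save("topcrop.png",cv2.resize(c["color"][155:280,230:420],None,fx=4,fy=4,interpolation=cv2.INTER_CUBIC))
```

```text
(no output)
```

View pics/topcrop.png

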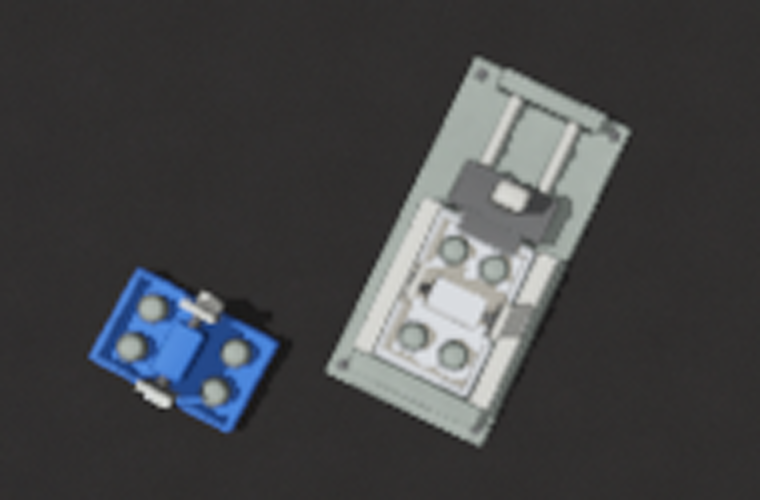

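The crop confirms it. The white tray in the grey fixture at crop (455,300) sits under the dark jaw's lip, with the grip at crop (510,193), top px ≈(357,203). The blue one at crop (185,350) stands free, outside the fixture. Next is a close wrist view.

Run:
```python
from h import *
bot.move_pose([0.50,-0.10,0.30],ori(-0.4)) 
c=wrist("w0.png"); 
np.savez("/tmp/w0",color=c["color"],depth=c["depth"],mtx=c["mtx"],Rwc=c["Rwc"],eye=c["eye"])
P=wcloud(c); d=c["depth"]>0
print(c["eye"],c["mtx"],d.mean(),bot.observe()["time"])
for l in ["fixture","jaw_grip","cassette_grip"]:
    for r in bot.regions_of(l,"wrist")[:3]:
        q=P[r["region"]&d]; print(l,round(r["score"],2),r["bbox"],np.median(q,0).round(3))
```

```text
[ 0.43936953 -0.07317726  0.42127811] [[309.70691629   0.         318.91516609]
 [  0.         309.70691629 198.48515516]
 [  0.           0.           1.        ]] 0.92077734375 3.4917
fixture 0.55 [274.2, 80.6, 89.8, 171.3] [ 0.522 -0.111  0.026]
jaw_grip 0.71 [339.6, 138.0, 7.3, 20.7] [ 0.478 -0.06   0.077]
jaw_grip 0.67 [290.7, 173.3, 54.0, 37.7] [ 0.524 -0.112  0.041]
cassette_grip 0.87 [389.8, 43.5, 75.5, 61.0] [0.434 0.078 0.021]
cassette_grip 0.61 [287.4, 98.7, 59.4, 86.5] [ 0.463 -0.084  0.03 ]
```

View pics/w0.png

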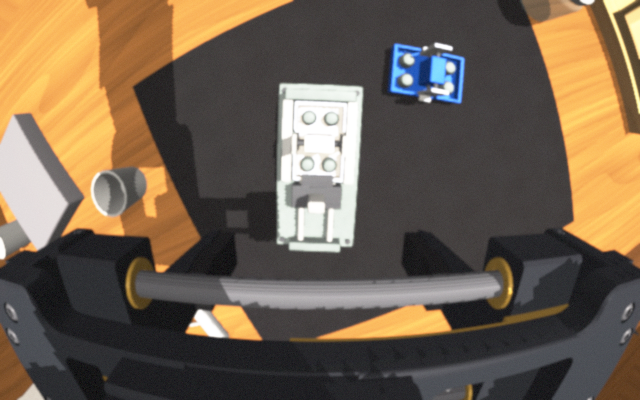

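```bash
cat > fit.py <<'E'
from h import *
def load(n):
    z=np.load(f"/tmp/{n}.npz"); return {k:z[k] for k in z}
t=load("top"); w=load("w0"); s=load("scene")
for n,P,c in (("top",cloud(t),t),("w",wcloud(w),w),("scene",cloud(s),s)):
    ok=(c["depth"]>0)&(P[...,0]>.36)&(P[...,0]<.70)&(P[...,1]<0.01)&(P[...,1]>-.25)
    q=P[ok]; print(n,"table z",np.median(q[abs(q[:,2])<.008][:,2]))
    a=q[(q[:,2]>.005)&(q[:,2]<.09)]
    # coarse
    rect=cv2.minAreaRect(a[:,:2].astype(np.float32)); print(rect)
    (cx,cy),(W,H),ang=rect; 
    yaw=np.deg2rad(ang if W>H else ang-90); yaw=(yaw+np.pi/2)%np.pi-np.pi/2
    e=np.array([np.cos(yaw),np.sin(yaw)]);f=np.array([-e[1],e[0]])
    L=(a[:,:2]-[cx,cy])@e; M=(a[:,:2]-[cx,cy])@f
    print("yaw",yaw,"size",max(W,H),min(W,H))
    for lo in np.arange(-.12,.12,.006):
        m=(L>=lo)&(L<lo+.006)
        if m.any(): print(f"{lo*1e3:.0f} n{m.sum()} M[{M[m].min()*1e3:.0f},{M[m].max()*1e3:.0f}] zmax {np.percentile(a[m,2],95)*1e3:.0f} med {np.median(a[m,2])*1e3:.0f}",end=" | ")
    print()
    h=a[:,2]>.066; print("high",[(round(l*1e3),round(k*1e3),round(z*1e3)) for l,k,z in zip(L[h],M[h],a[h,2])][:40])
E
python3 fit.py
```

```text
top table z 0.0006577865979515707
((0.5277618169784546, -0.11956751346588135), (0.33811670541763306, 0.2559569478034973), 1.2664158344268799)
yaw 0.022103126010140306 size 0.33811670541763306 0.2559569478034973
-120 n79 M[-125,90] zmax 38 med 32 | -114 n93 M[-31,100] zmax 37 med 30 | -108 n112 M[-8,115] zmax 36 med 32 | -102 n105 M[-125,118] zmax 37 med 30 | -96 n129 M[-128,115] zmax 36 med 27 | -90 n106 M[-95,110] zmax 36 med 26 | -84 n120 M[-90,107] zmax 38 med 18 | -78 n116 M[-16,104] zmax 70 med 26 | -72 n111 M[-103,102] zmax 68 med 31 | -66 n124 M[-55,99] zmax 68 med 33 | -60 n104 M[-106,107] zmax 67 med 31 | -54 n133 M[-119,96] zmax 70 med 31 | -48 n106 M[-60,91] zmax 64 med 24 | -42 n116 M[-48,122] zmax 38 med 27 | -36 n121 M[-125,122] zmax 36 med 24 | -30 n104 M[-40,81] zmax 42 med 18 | -24 n122 M[-87,124] zmax 41 med 30 | -18 n112 M[-77,114] zmax 41 med 33 | -12 n119 M[-95,73] zmax 42 med 37 | -6 n122 M[-74,121] zmax 81 med 34 | 0 n113 M[-56,65] zmax 85 med 38 | 6 n104 M[-59,64] zmax 83 med 24 | 12 n102 M[-77,103] zmax 43 med 11 | 18 n105 M[-64,98] zmax 41 med 10 | 24 n109 M
[... 4716 characters left out ...]
n2 M[31,127] zmax 6 med 6 | 102 n1 M[129,129] zmax 6 med 6 | 108 n2 M[-111,25] zmax 7 med 6 | 
high [(-65, 47, 79), (-63, 49, 79), (-66, 48, 74), (-61, 48, 77), (-66, 48, 70), (-51, 41, 81), (-54, 47, 77), (-80, -8, 82), (-86, -1, 76), (-64, 46, 69), (-55, 44, 74), (-53, 46, 74), (-85, -5, 74), (-85, -2, 73), (-55, 44, 70), (-48, 42, 75), (-83, -7, 72), (-73, -9, 79), (-71, -7, 79), (-69, 24, 67), (-67, 29, 66), (-48, 43, 71), (-45, 44, 72), (-71, -11, 77), (-68, -9, 78), (-74, 9, 67), (-72, 11, 67), (-64, 20, 68), (-56, 33, 67), (-46, 41, 69), (-45, 44, 68), (-74, -9, 71), (-65, -11, 77), (-70, 6, 67), (-67, 8, 68), (-62, 15, 67), (-58, 23, 66), (-69, -12, 71), (-67, -10, 72), (-63, 8, 66)]
```

Run:
```python
import numpy as np,cv2
w=np.load("/tmp/w0.npz"); im=w["color"][70:260,240:400]
cv2.imwrite("pics/w0crop.png",cv2.cvtColor(cv2.resize(im,None,fx=3.1,fy=3.1,interpolation=cv2.INTER_CUBIC),cv2.COLOR_RGB2BGR))
```

```text
(no output)
```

View pics/w0crop.png

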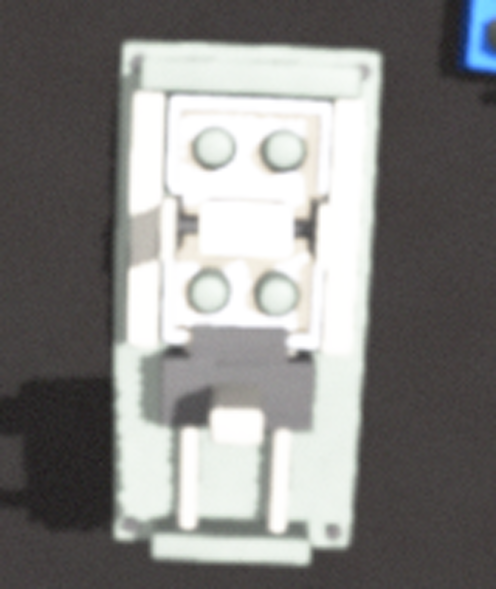

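```bash
cat > fit2.py <<'E'
from h import *
z=np.load("/tmp/w0.npz"); w={k:z[k] for k in z}
P=wcloud(w); c0=np.array([0.50058,-0.10208]); yaw=-0.44055
e=np.array([np.cos(yaw),np.sin(yaw)]);f=np.array([-e[1],e[0]])
q=P[w["depth"]>0]; L=(q[:,:2]-c0)@e*1e3; M=(q[:,:2]-c0)@f*1e3; Z=q[:,2]*1e3
def r(n,m): print(n,m.sum(),"L",np.percentile(L[m],[2,50,98]).round(1),"M",np.percentile(M[m],[2,50,98]).round(1),"Z",np.median(Z[m]).round(1))
near=(abs(L)<116)&(abs(M)<58)
r("grip",near&(Z>80)&(L>0)); r("block",near&(Z>63)&(abs(Z-66.5)<2.5)&(abs(M)<19)&(L<0))
r("cL",near&(Z>74)&(M>20)&(L<0)); r("cR",near&(Z>74)&(M<-20)&(L<0))
r("end",near&(abs(Z-37)<2)&(L>90)); r("stop",near&(abs(Z-37)<2)&(L<-90)&(abs(M)<45))
r("jawblock",near&(abs(Z-41)<2)&(L>0)); r("plate",near&(abs(Z-11)<2))
r("barL",near&(abs(Z-35)<1.5)&(M>33)&(L<20)); r("barR",near&(abs(Z-35)<1.5)&(M<-33)&(L<20))
E
python3 fit2.py
```

```text
grip 2391 L [ 0.2  6.8 36.2] M [-49.1  45.8  57.1] Z 329.3
block 503 L [-47.7 -38.1 -28.5] M [-15.1   1.   17. ] Z 66.2
cL 14507 L [-37.7 -25.9  -3.5] M [21.  46.7 57.3] Z 358.1
cR 13509 L [-33.4 -23.   -2.6] M [-57.2 -47.4 -21.1] Z 357.6
end 384 L [ 97.6 103.2 108.9] M [-33.2  -2.7  32.7] Z 36.2
stop 698 L [-102.9  -96.6  -90.3] M [-40.9  -0.4  42.6] Z 36.2
jawblock 1130 L [ 4.5 23.9 45.1] M [-30.8  -0.7  29.6] Z 40.3
plate 3861 L [-110.9   52.5  105.6] M [-53.9  -1.6  53.8] Z 10.4
barL 661 L [-100.4  -45.4   12.1] M [34.3 39.8 45.2] Z 34.5
barR 696 L [-99.8 -42.1  12. ] M [-45.5 -39.6 -33.5] Z 34.6
```

```bash
sed -i 's/near=(/near=(Z<90)\&(/' fit2.py; python3 fit2.py | head -4
cat >> h.py <<'E'
YAW=-0.4406; EX=np.array([np.cos(YAW),np.sin(YAW),0]); EY=np.array([-EX[1],EX[0],0]); O=np.array([0.50058,-0.10208,0])-0.0377*EX
def F(x,y,z): return O+x*EX+y*EY+np.array([0,0,z])
def st():
    s=bot.observe(); p=s["tcp_pos"]-O; print("t",round(s["time"],2),"tcp_fix",(p@EX).round(4),(p@EY).round(4),p[2].round(4),"F",np.round(s["ft_force"],1),"open",round(s["opening"]*88,1)); return s
E
```

```text
grip 222 L [26.  32.3 39.8] M [-9.9  0.2 10.5] Z 83.7
block 503 L [-47.7 -38.1 -28.5] M [-15.1   1.   17. ] Z 66.2
cL 82 L [-47.6 -38.  -27.2] M [26.4 28.5 30.7] Z 78.2
cR 88 L [-48.6 -37.3 -27.3] M [-29.  -26.7 -24.6] Z 78.2
```

Run:
```python
from h import *
bot.move_gripper(0.7) if False else None
bot.move_pose(F(.0705,0,.13),ori(YAW)); st()
print(bot.movel(F(.0705,0,.075),vel=.1,contact_N=10)); st()
bot.move_gripper(0.0,f_grip=20); st()
w=wrist("w1.png")
```

```text
t 4.37 tcp_fix 0.0713 0.0001 0.131 F [ 1.1 -0.4  0.8] open 87.8
False
t 5.07 tcp_fix 0.071 0.0 0.0757 F [ 0.4 -0.4 -0.1] open 87.8
t 6.1 tcp_fix 0.0705 0.0002 0.075 F [ 0.   1.2 -1.2] open 19.9
```

View pics/w1.png

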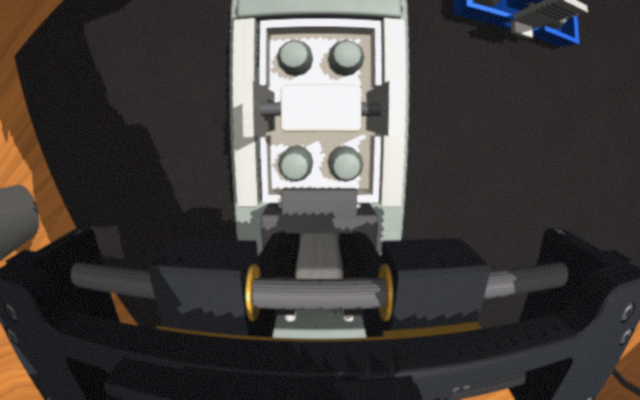

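The fingers hold the 20 mm grip (opening 19.9 mm), visible at px (320,255). The lip still covers the cassette end at (320,200). Next I slide the jaw open.

Run:
```python
from h import *
print(bot.movel(F(.118,0,.075),vel=.04,contact_N=18)); st()
bot.dwell(.2); s=st(); w=wrist("w2.png")
```

```text
True
t 7.15 tcp_fix 0.1127 0.0003 0.0749 F [-1.6 -0.4  6.7] open 20.1
t 7.35 tcp_fix 0.1127 0.0003 0.0749 F [-1.8 -0.2  6. ] open 19.6
```

View pics/w2.png

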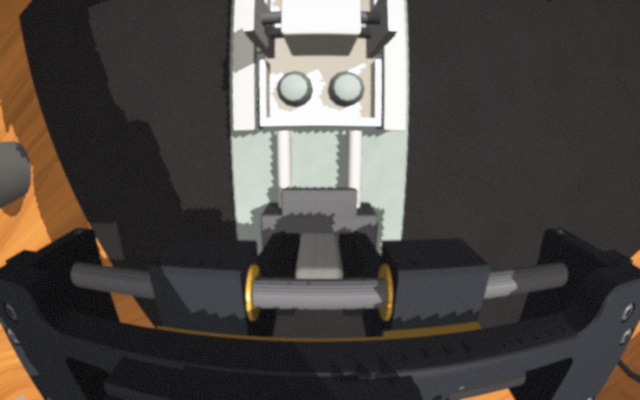

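The jaw is against its stop (grip at x≈112.7 mm, travel ≈44.7 mm), and the cassette's end at px (320,125) is now clear of the lip at (320,200). I'll release and hover over the cassette to check.

Run:
```python
from h import *
bot.move_gripper(1.0); st()
bot.movel(F(.1127,0,.15),vel=.12)
bot.movel(F(.06,0.0005,.20),vel=.15); st()
w=wrist("w3.png"); P=wcloud(w); q=P[w["depth"]>0]-O; x=q@EX*1e3;y=q@EY*1e3;Z=q[:,2]*1e3
def r(n,m): print(n,m.sum(),*[np.percentile(v[m],[2,50,98]).round(1) for v in (x,y,Z)])
r("cL",(abs(x)<20)&(y>20)&(y<35)&(Z>72)&(Z<85)); r("cR",(abs(x)<20)&(y<-20)&(y>-35)&(Z>72)&(Z<85))
r("block",(abs(x)<20)&(abs(y)<20)&(abs(Z-66.5)<3)); r("grip",(x>95)&(abs(y)<20)&(Z>78)&(Z<90))
```

```text
t 8.48 tcp_fix 0.1109 0.001 0.074 F [-0.4 -0.7 -0.6] open 88.2
t 9.9 tcp_fix 0.06 0.0004 0.1994 F [-0.6  0.7 -0.4] open 87.9
cL 161 [-10.2   0.8  10.3] [27.  28.9 31.2] [72.8 78.3 79.9]
cR 156 [-10.1   0.5  10.3] [-29.1 -26.8 -25.1] [74.8 78.3 79.6]
block 1001 [-9.3 -0.2  9.7] [-15.6   0.7  17.2] [64.3 66.2 67.7]
grip 372 [105.7 111.  118.7] [-9.5 -0.1  9.2] [78.7 83.8 85.4]
```

View pics/w3.png

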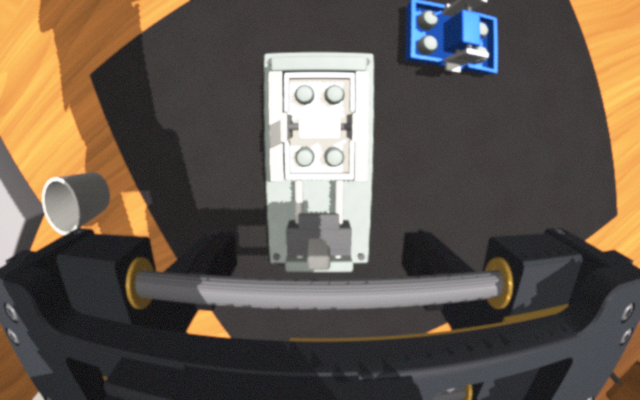

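The jaw stayed open (grip spans x 105.7–118.7, middle ≈112). The cassette is seated with its catches centred at x≈0, y≈+0.9 mm. Next I grasp it.

Run:
```python
from h import *
bot.movel(F(0,.0009,.14),vel=.12)
print(bot.movel(F(0,.0009,.066),vel=.08,contact_N=8)); st()
bot.move_gripper(0.0,f_grip=30); st(); bot.dwell(.4); st()
w=wrist("w4.png")
```

```text
False
t 11.88 tcp_fix 0.0004 0.0009 0.0664 F [-0.1 -0.3  0.7] open 87.8
t 12.62 tcp_fix 0.0002 0.0009 0.0666 F [-2.   1.1  7.8] open 44.4
t 13.03 tcp_fix 0.0002 0.0009 0.0666 F [-2.1  1.3  7.1] open 44.0
```

View pics/w4.png

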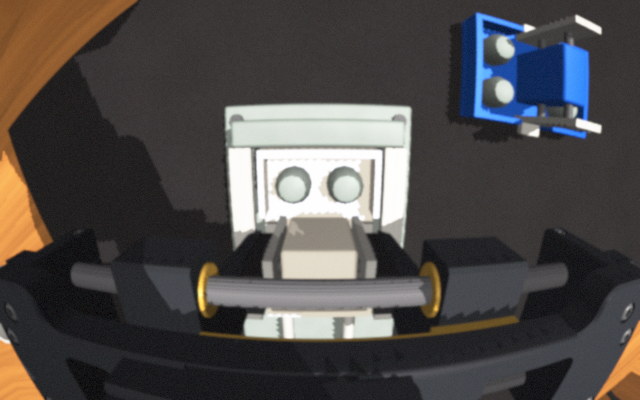

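Both catch plates are squeezed between the pads at px (272,250) and (365,250). The opening is 44 mm against 46 mm nominal when fully pinched. I'll lift slowly with a force guard.

Run:
```python
from h import *
h=bot.movel(F(0,.0009,.086),vel=.03,contact_N=25); print(h); st()
if not h:
    print(bot.movel(F(0,.0009,.168),vel=.06,contact_N=25)); bot.dwell(.5); st()
w=wrist("w5.png"); P=wcloud(w); q=P[w["depth"]>0]-O; x=q@EX*1e3;y=q@EY*1e3;Z=q[:,2]*1e3
m=(abs(x)<60)&(abs(y)<40)&(Z>90)&(Z<190)
for a in range(-60,0,8):
    k=m&(x>=a)&(x<a+8)
    if k.sum()>5: print(a,k.sum(),np.percentile(y[k],[2,98]).round(),np.percentile(Z[k],[5,50,95]).round(1))
c=bot.camera("scene"); save("s5.png",cv2.resize(c["color"][150:280,220:400],None,fx=4,fy=4,interpolation=cv2.INTER_CUBIC))
```

```text
False
t 13.89 tcp_fix -0.0001 0.0009 0.0859 F [ 0.8 -0.  -2.5] open 44.2
False
t 15.91 tcp_fix -0.0 0.0009 0.168 F [ 0.  -0.4 -2.7] open 43.9
-52 1472 [-30.  32.] [118.3 133.2 134.5]
-44 2048 [-30.  32.] [116.8 118.4 134.1]
-36 1915 [-30.  32.] [117.1 133.2 136.3]
-28 1326 [-30.  32.] [117.  129.7 135.7]
-20 1397 [-30.  32.] [116.7 117.8 133.5]
-12 8474 [-34.  37.] [118.  163.  185.9]
-4 1416 [-18.  20.] [143.9 167.5 171. ]
```

View pics/w5.png

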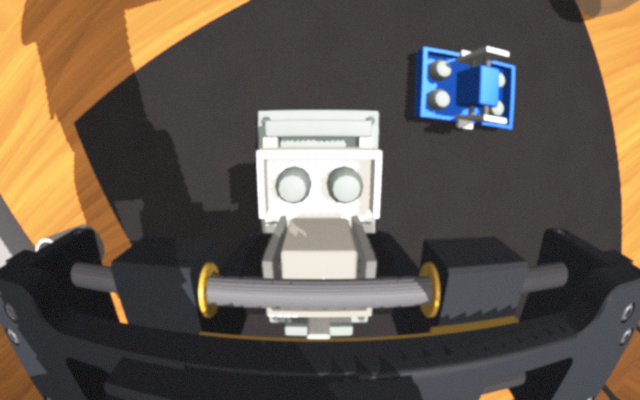

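View pics/s5.png

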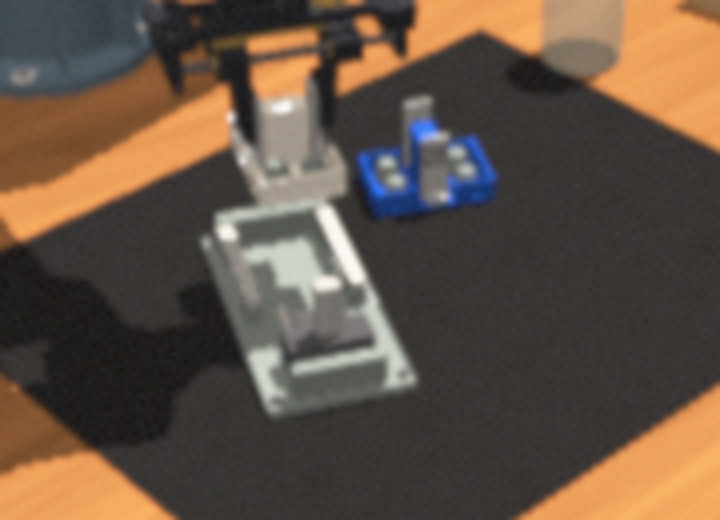

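The cassette hangs level about 10 cm up and clear of the fixture. The wall tops are at z≈133–134 mm and were at 32 when seated. The jaw is still open. I'll confirm it is still, then hand in.

Run:
```python
from h import *
def wall():
    w=wrist(); P=wcloud(w); q=P[w["depth"]>0]-O; x=q@EX*1e3;y=q@EY*1e3;Z=q[:,2]*1e3
    m=(x<-20)&(x>-60)&(abs(y)<40)&(Z>128)&(Z<142); A=np.c_[x[m],y[m],np.ones(m.sum())]
    print("far-side wall median z",np.median(Z[m]).round(2), "tilt",np.linalg.lstsq(A,Z[m],rcond=None)[0][:2].round(3))
wall(); bot.dwell(.8); wall(); s=st(); print(abs(s["qvel"]).max())
c=bot.camera("top"); P=cloud(c)
for l in ["jar","cup","spraygun"]:
    for r in bot.regions_of(l,"top")[:1]: print(l,r["score"],r["bbox"])
bot.sign_off()
```

```text
far-side wall median z 133.69 tilt [ 0.013 -0.003]
far-side wall median z 133.71 tilt [ 0.012 -0.005]
t 16.91 tcp_fix 0.0 0.0009 0.168 F [-0.2  1.2 -2. ] open 43.9
0.001134591952795719
jar 0.86 [144.9, 253.5, 46.8, 30.4]
cup 0.8 [446.5, 243.2, 33.5, 29.8]
spraygun 0.97 [452.8, 127.6, 46.8, 51.2]
the job is handed in; nothing more can be done
```

The job is handed in at about 17 s of the 48 s allowed, with the cassette still held in the fingers. No verdict is reported.

**What I did:** I located the fixture from the wrist camera's depth. I pinched the jaw's grip, slid the jaw to its stop (about 44–45 mm of travel) and let go. Then I pinched both catches of the white cassette at 30 N and lifted it straight up by about 102 mm. The blue look-alike was left alone.

**Last checks:**
- **Height and level:** the cassette's wall tops stayed at 133.7 mm in two measurements 0.8 s apart, with a tilt of about 0.013 rad.
- **Still and clear:** joint speeds were about zero, and the pictures after the lift show the cassette clear of the fixture with the jaw still open.
- **Bystanders:** the jar, cup and spray gun appear in the same image positions as at the start, to within about 2 px.

**Less certain:**
- **Catch travel:** I inferred it from the finger opening and never saw it directly. The opening read 43.9 mm against the nominal 46 mm for fully pinched catches; I put the difference down to soft pads.
- **Squeeze force:** the tool read about 7 N upward during the pinch. This disappeared once the cassette was lifted, when it read about 2–3 N downward, consistent with the cassette's weight.

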